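Pull the scale-filter cassette at the pressing table

ROBOT

A 6-joint arm with a two-finger parallel gripper is mounted at the origin on the work surface. World frame = base frame: x ahead of the robot, y to its left, z up, the work surface at z = 0. Lengths are in m, angles in rad, forces in N, time in s.
With the tool pointing down it reaches from about 0.225 to 0.875 m from the base axis. Payload 3.4 kg.
Tool frame: the origin (TCP) lies between the finger pads; the fingertips stand 19 mm ahead of it and the grasp point (between the pads) is the TCP; z points along the fingers, y is the line along which they close (so a half turn about z gives the same grasp; the last joint's range is limited). The gripper opens to 85 mm and grips with 20 to 120 N. Pads are 22 mm wide; open, the fingers measure 114 mm over their backs; the gripper's body (76 mm by 85 mm) begins 54 mm behind the grasp point. The pads swing forward as they close: fully open they stand 13 mm farther back than shut.
Start: joints at [-1.436, 0.276, 1.505, -0, 1.361, -0.121], TCP at [0.145, -0.556, 0.25] pointing down, gripper open.
Joint ranges: [-2.89, 2.89], [-0.75, 2.08], [0.22, 2.7], [-1.18, 4.32], [0.11, 2.71], [-2.7, 2.7]. Speed limits (rad/s): [2.57, 2.57, 3.14, 3.14, 3.14, 3.14].

INTERFACE

Orientations are given as a unit quaternion [w, x, y, z].
In Python, from rig import get_state, imaging, ticket gives the robot as it stands. The module is installed in compiled form; this text tells all that it offers.
- The arm moves only by the shell command python3 -m inch 'ROWS' [FORCE]. ROWS is JSON, a list of rows, each an object with "claw": the opening, from -1 (shut) to 1 (fully open); "travel": the shift along the world's x, y, z in units of 200 mm (1.0 is 200 mm), a list of three; "turn": the turn about the world's z in units of 180 degrees (1.0 is 180 degrees). A call has 1 to 5 rows; each row is the pose to reach, as a shift and turn from the pose commanded when the call began, turning the shorter way round; what a row does not reach only later rows make up. A row lasts 1/10 s, in which the tool goes at most 50 mm and 8.59 degrees, less where a joint would pass 70% of its speed; a pose out of reach is approached as far as the arm can. A call with a number of a shift or a turn outside -1 to 1 is refused whole. A call with a gripper value outside its range is refused whole. The fingers move at their own pace and stop on an object; FORCE is the grip in N (left out, the last holds). Time passes only in rows, so rows that repeat a pose let the fingers close. It gives the time, the measured TCP pose, the force, the opening and the grip force at its end, in the units of the state.
- get_state(): the state, without advancing time (a new reading comes with each control period).
- imaging.get_image(name): name is "side" or "top" or "wrist"; returns the picture (420x560x3 uint8, red, green, blue); there is no depth.
- imaging.camera_params(name): a dict with "camera_matrix" (3x3 intrinsics, pixels), "cam_to_world" (4x4, takes a point from camera to world coordinates); the wrist camera has in their place "T_tool_cam" (4x4, takes a point from camera to tool coordinates, whose origin is the TCP and whose axes are the flange's). Camera axes: x right, y down, z forward; pixel columns grow to the right and rows downward; lengths in m; the calibration is good to about 2 mm. A picture is of the moment at which its call begins: read the wrist's pose just before it. camera_params takes no time and is no camera call.
- ticket.sign_off(): hands the job in; it is judged then, once.
The state is a dict: "clock": time; "qpos": joint angles; "qd": joint speeds; "effort": joint torques, N m; "position": TCP position; "ee_rot": TCP orientation; "contact_force": force on the tool from outside, world axes, zero at the start; "moment": the same for the moment, N m; "width": finger opening in m; "gripper_force": force on a finger pad.
Only numpy, scipy, OpenCV 4.12 (cv2) and the standard library are available. Lean on these libraries where they do the work, as an engineer would, in place of code of your own. Each camera call takes 0.05 s, during which the arm holds its last target. There are 200 camera calls.

TASK

The steam supply's filter cassette has to come out of its dock. Take the wooden pressing block off the dock's rails and set it down flat on the grey felt mat (place it, do not drop it), then pinch the cassette's two red side catches together and lift the cassette straight out. Finish still holding it by the pinched catches, upright, at least 10 cm higher than it sat and touching nothing but the gripper; do not disturb the other things on the table.

Things in the scene. Friction and masses are not known exactly. Their poses are not given: they have to be found in the camera images.
- dock: Filter dock, fixed: blue housing, light grey top, 220 (x) x 180 (y) x 90 mm high. Origin: centre of its underside, on the table; z up. Two steel rails run along its y on the top, at x = +-75 mm, y from -60 to 60 mm, upper side 50 mm above the grey top. The cassette's bay is at the top's centre; the catches face each other along the dock's y. Place and yaw differ each time.
- cassette_center (a point): Point half-way between the finger pads of the filter cassette's two red catches: pinch here. Seated, it is 26 mm above the dock's grey top, 116 mm above the table, on the dock's centre line. Axes: the cassette's, seated parallel to the dock's; z up, y from right to left catch. The white head between the catches is 56 mm (x) x 31 mm (y) and stands 32 mm above the dock's top.
- cassette: Filter cassette (white head, blue body, 0.2 to 0.35 kg), origin level with the dock's grey top when seated. It reaches 55 mm down into the bay, 1 mm play each side; a white flange 84 x 53 x 6 mm rests on the dock's top. Barbs on the catches hook under the bay's edge: it lifts out only while both catches are pressed in, pulling harder does not help.
- catch_left_pad (a point): Middle of the outer face of the left (+y) red catch's upright finger pad, 30 mm from the point between the pads. The pad is 26 mm wide (x), stands from 8 to 44 mm above the dock's top, and the dock's top beside it is free.
- catch_right_pad (a point): The same for the right (-y) catch. The two outer faces are 60 mm apart at rest and 48 mm when both are fully pressed.
- catch_left (a joint): How far the left catch is pressed in towards the cassette's middle, m: 0 at rest, 0.006 fully in (a stop). Spring: 2.4 N at rest, 6 N fully in. The barb is free of the bay's edge from about 0.005. It springs back when let go.
- catch_right (a joint): The same for the right catch, pressed towards +y.
- clapper_center (a point): Centre (half-way up) of the wooden pressing block (a tailor's clapper): brown hardwood bar with rounded ends, 212 mm long (its x), 62 mm wide (y), 34 mm high, 0.2 to 0.45 kg. z up. At the start it lies loose on the dock's rails over the cassette, within about 0.3 rad of the dock's x, its centre 157 mm above the table.
- mat: Grey felt mat with a blue edge, fixed on the table, 280 (x) x 160 (y) x 5 mm. Origin: centre of its underside, on the table, z up. It and the dock may stand either way round, left or right.
- weight_1: Bystander: brass pattern weight, round, 56 mm wide, 46 mm tall, near the robot. Origin: centre of its underside.
- weight_2: Bystander: dark steel pattern weight, round, 56 mm wide, 46 mm tall. Origin: centre of its underside.
- thread_cone: Bystander: loose cone of orange thread, 74 mm wide, 130 mm tall, behind the dock and the mat. Origin: centre of its underside.
- spray_bottle: Bystander: green spray bottle, 60 mm wide, 150 mm tall. Origin: centre of its underside.
- chalk_tin: Bystander: red and steel chalk tin, 80 x 60 x 26 mm. Origin: centre of its underside.
- lint_brush: Bystander: dark wooden clothes brush, 150 x 45 x 32 mm. Origin: centre of its underside.
Mind the look-alikes: they are no part of the job. Leave any blue look-alike of the part that bears clapper_center alone.

How it is judged:
By the outcome, as a careful person would: the job done as asked, in the order asked, and still so for the second after the job is handed in, while the arm keeps its last pose, push and grip.
It also fails if it takes over 58 s, if anything falls off the work surface, if the arm or the gripper's body presses on something with over 40 N, if the wrist force passes 120 N, or if a joint passes its speed limit or range.

## Working session

There is one attempt and no reset: what is moved stays moved. The work goes in short steps, Python scripts to look and compute and a shell command to move; the robot and the scene stay as the last step left them, time stands still between calls to the robot, and variables do not carry over. Pictures are saved under pics/ and viewed, at most 10 in all, crops included, and the job is handed in when it is done.

```bash
mkdir -p pics
python3 - <<'E'
from rig import get_state, imaging
import cv2,numpy as np
np.set_printoptions(precision=4,suppress=True)
for n in ("top","side"):
    im=imaging.get_image(n); cv2.imwrite(f"pics/{n}0.png",im[:,:,::-1])
    p=imaging.camera_params(n); print(n,p["camera_matrix"],p["cam_to_world"])
print(imaging.camera_params("wrist"))
print(get_state())
E
```

```text
top [[504.3226   0.     287.1027]
 [  0.     504.3226 210.154 ]
 [  0.       0.       1.    ]] [[-0.0172 -0.991   0.1324  0.3057]
 [-0.9998  0.0188  0.0107 -0.0087]
 [-0.0131 -0.1322 -0.9911  1.6177]
 [ 0.      0.      0.      1.    ]]
side [[541.8434   0.     289.1232]
 [  0.     541.8434 213.7215]
 [  0.       0.       1.    ]] [[-0.9555 -0.1538  0.2518  0.1625]
 [-0.2944  0.5569 -0.7767  1.1091]
 [-0.0208 -0.8162 -0.5774  0.9425]
 [ 0.      0.      0.      1.    ]]
{'camera_matrix': array([[340.6584,   0.    , 281.9062],
       [  0.    , 340.6584, 206.6581],
       [  0.    ,   0.    ,   1.    ]]), 'T_tool_cam': array([[ 0.0003, -0.9604, -0.2787,  0.0712],
       [ 1.    ,  0.0003, -0.0001, -0.0007],
       [ 0.0002, -0.2787,  0.9604, -0.1246],
       [ 0.    ,  0.    ,  0.    ,  1.    ]])}
{'clock': 0.1, 'qpos': array([-1.436 ,  0.2765,  1.506 ,  0.    ,  1.3607, -0.121 ]), 'qd': array([ 0.0005, -0.0013, -0.003 , -0.0002,  0.0001,  0.0013]), 'effort': array([  0.0012, -41.7701, -24.6405,  -0.0002,   0.0058,   0.    ]), 'position': array([ 0.1454, -0.5559,  0.2495]), 'ee_rot': array([-0.0008,  0.9918,  0.1275,  0.    ]), 'contact_force': array([ 0.1579,  0.257 , -0.0959]), 'moment': array([-0.0372,  0.0068,  0.0149]), 'gripper_force': 0.0, 'width': 0.08553550306555696}
```

View pics/top0.png

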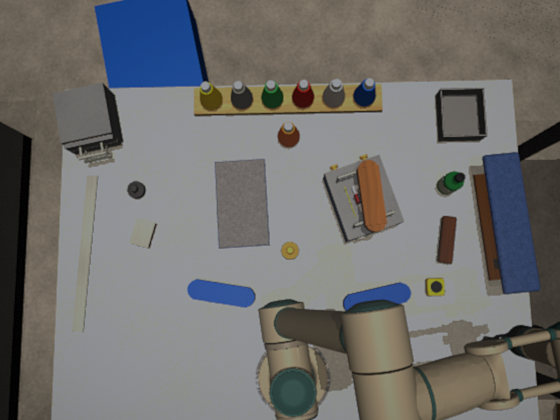

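View pics/side0.png

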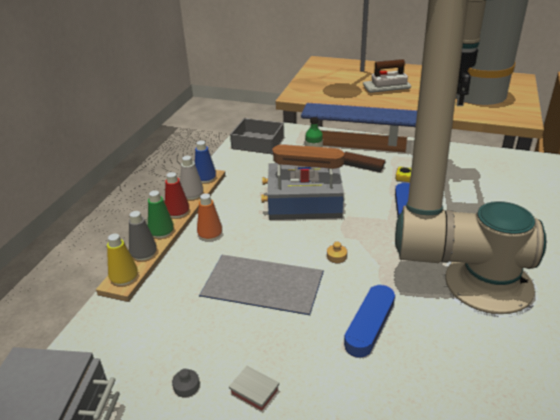

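The top view shows the clapper from about (368,162) to (376,230) on the dock. The mat is at (216..270, 158..248), the brass weight at (290,250), and the blue look-alikes at (222,292) and (377,297). Next I'll enlarge the dock to get accurate corners.

```bash
cat > h.py <<'E'
import numpy as np, cv2
from rig import get_state, imaging
from scipy.spatial.transform import Rotation as R
np.set_printoptions(precision=4,suppress=True)
def cam(n,s=None):
    p=imaging.camera_params(n);K=p["camera_matrix"]
    if n!="wrist": return K,p["cam_to_world"]
    T=np.eye(4);q=s["ee_rot"];T[:3,:3]=R.from_quat([q[1],q[2],q[3],q[0]]).as_matrix();T[:3,3]=s["position"]
    return K,T@p["T_tool_cam"]
def px2w(K,T,uv,z):
    uv=np.atleast_2d(uv).astype(float)
    d=np.c_[uv,np.ones(len(uv))]@np.linalg.inv(K).T@T[:3,:3].T
    return T[:3,3]+d*((z-T[2,3])/d[:,2])[:,None]
def w2px(K,T,P):
    c=(np.atleast_2d(P)-T[:3,3])@T[:3,:3]; c=c@K.T; return c[:,:2]/c[:,2:]
E
python3 - <<'E'
from h import *
im=cv2.imread("pics/top0.png");K,T=cam("top")
h=cv2.cvtColor(im,cv2.COLOR_BGR2HSV)
m=((h[...,0]<18)&(h[...,1]>110)&(h[...,2]>60)).astype(np.uint8); m[:, :350]=0;m[:,395:]=0;m[:150]=0;m[240:]=0
m=cv2.morphologyEx(m,cv2.MORPH_OPEN,np.ones((5,5)))
c=max(cv2.findContours(m,0,2)[0],key=cv2.contourArea)
w=px2w(K,T,c[:,0],0.170)[:,:2].astype(np.float32)
print("clapper",cv2.minAreaRect(w), cv2.minAreaRect(c))
mat=px2w(K,T,[(216,161),(265,158),(270,246),(220,248)],0.005);print(mat,mat.mean(0))
print("weight1",px2w(K,T,(290,250),0.04))
cv2.imwrite("pics/dock.png",cv2.resize(im[140:255,310:415],None,fx=5,fy=5,interpolation=cv2.INTER_CUBIC))
E
```

```text
clapper ((0.538291871547699, -0.238242506980896), (0.2104465365409851, 0.0634063333272934), 6.012556076049805) ((371.37774658203125, 195.51834106445312), (71.84622955322266, 21.85549545288086), 81.46923065185547)
[[0.6879 0.2387 0.005 ]
 [0.6947 0.078  0.005 ]
 [0.4066 0.0653 0.005 ]
 [0.4031 0.2255 0.005 ]] [0.5481 0.1519 0.005 ]
weight1 [[0.3908 0.0014 0.04  ]]
```

View pics/dock.png

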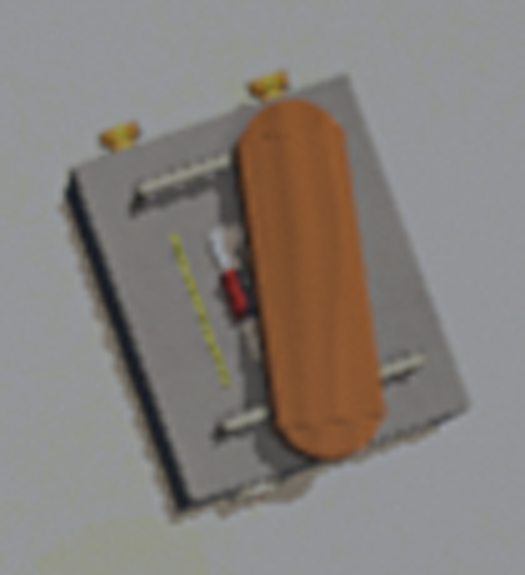

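Clapper measures 210×63 mm (given: 212×62), centre (0.538, -0.238), yaw 6°. The dock's yaw is about 20°, and the mat's centre is (0.548, 0.152) with yaw about 2.5°. I'm moving over the clapper.

```bash
python3 -m inch '[{"claw":1,"travel":[0.95,0.76,0.0],"turn":-0.024},{"claw":1,"travel":[0.95,0.76,0.0],"turn":-0.024},{"claw":1,"travel":[0.95,0.76,0.0],"turn":-0.024},{"claw":1,"travel":[0.95,0.76,0.0],"turn":-0.024},{"claw":1,"travel":[0.95,0.76,0.0],"turn":-0.024}]' 40
python3 -m inch '[{"claw":1,"travel":[0.7,0.6,0.0],"turn":-0.024},{"claw":1,"travel":[0.7,0.6,0.0],"turn":-0.024},{"claw":1,"travel":[0.7,0.6,0.0],"turn":-0.024},{"claw":1,"travel":[0.7,0.6,0.0],"turn":-0.024},{"claw":1,"travel":[0.7,0.6,0.0],"turn":-0.024}]'
python3 - <<'E'
from h import *
s=get_state();im=imaging.get_image("wrist")[:,:,::-1].copy();cv2.imwrite("pics/w1.png",im);print(s["position"],s["ee_rot"],s["clock"])
K,T=cam("wrist",s)
h=cv2.cvtColor(im,cv2.COLOR_BGR2HSV)
m=((h[...,0]<18)&(h[...,1]>110)&(h[...,2]>60)).astype(np.uint8)
m=cv2.morphologyEx(m,cv2.MORPH_OPEN,np.ones((5,5)))
c=max(cv2.findContours(m,0,2)[0],key=cv2.contourArea)
print(cv2.boundingRect(c),cv2.minAreaRect(px2w(K,T,c[:,0],0.172)[:,:2].astype(np.float32)))
E
```

```text
clock: 0.6
position: [0.3368, -0.4023, 0.25]
ee_rot: [-0.0, 0.996, 0.09, 0.0]
contact_force: [1.2, -1.4, 0.1]
width: 0.0856
gripper_force: 0.0
clock: 1.1
position: [0.4783, -0.281, 0.2498]
ee_rot: [-0.001, 0.998, 0.055, 0.001]
contact_force: [-0.6, -0.3, -0.7]
width: 0.0855
gripper_force: 0.0
[ 0.4783 -0.281   0.2498] [-0.0009  0.9985  0.0551  0.0006] 1.1
(159, 0, 119, 287) ((0.5158982872962952, -0.241313174366951), (0.1682131290435791, 0.06306611001491547), 6.016435623168945)
```

View pics/w1.png

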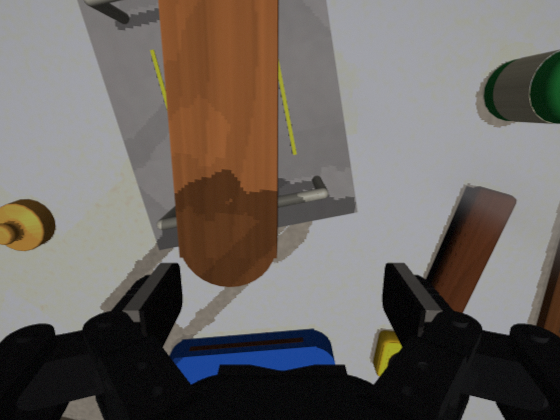

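The wrist view confirms it: the near end is at (230,286), and the same centre line and yaw come out. Tool is aligned at 6.3°. Next: centre over it, descend, grip and lift.

```bash
python3 -m inch '[{"claw":1,"travel":[0.3,0.21,0.0],"turn":0},{"claw":1,"travel":[0.3,0.21,0.0],"turn":0},{"claw":1,"travel":[0.3,0.21,-0.2],"turn":0},{"claw":1,"travel":[0.3,0.21,-0.35],"turn":0},{"claw":1,"travel":[0.3,0.21,-0.435],"turn":0}]' 40
python3 -m inch '[{"claw":1,"travel":[0,0,0],"turn":0},{"claw":-1,"travel":[0,0,0],"turn":0},{"claw":-1,"travel":[0,0,0],"turn":0},{"claw":-1,"travel":[0,0,0],"turn":0},{"claw":-1,"travel":[0,0,0],"turn":0}]' 40
python3 -m inch '[{"claw":-1,"travel":[0,0,0],"turn":0},{"claw":-1,"travel":[0,0,0],"turn":0},{"claw":-1,"travel":[0,0,0],"turn":0}]' 40
```

```text
clock: 1.65
position: [0.5331, -0.2425, 0.1604]
ee_rot: [-0.001, 0.999, 0.052, -0.002]
contact_force: [0.2, -0.1, -0.4]
width: 0.0854
gripper_force: 0.0
clock: 2.15
position: [0.536, -0.2432, 0.1649]
ee_rot: [0.001, 0.999, 0.052, 0.001]
contact_force: [-1.3, 0.4, 4.3]
width: 0.0614
gripper_force: 46.1
clock: 2.45
position: [0.536, -0.2432, 0.1649]
ee_rot: [0.001, 0.999, 0.052, 0.001]
contact_force: [-1.5, -1.3, 6.0]
width: 0.0613
gripper_force: 46.4
```

```bash
python3 -m inch '[{"claw":-1,"travel":[0,0,0.05],"turn":0},{"claw":-1,"travel":[0,0,0.15],"turn":0},{"claw":-1,"travel":[0,0,0.25],"turn":0},{"claw":-1,"travel":[0,0,0.35],"turn":0},{"claw":-1,"travel":[0,0,0.35],"turn":0}]' 40
python3 - <<'E'
from h import *
K,T=cam("top");im=imaging.get_image("top")[:,:,::-1].copy();cv2.imwrite("pics/t2.png",im)
s=get_state();print(s["position"],s["contact_force"],s["width"],s["qpos"])
E
```

```text
clock: 2.95
position: [0.5369, -0.2429, 0.2361]
ee_rot: [0.001, 0.999, 0.053, 0.002]
contact_force: [0.4, -0.1, -3.0]
width: 0.0612
gripper_force: 45.4
[ 0.536  -0.2424  0.2343] [ 0.7139  0.1632 -3.9863] 0.06130198109637484 [-0.5431  0.3037  1.5049  0.0001  1.3306  0.9224]
```

```bash
python3 -m inch '[{"claw":-1,"travel":[0.01,0.1,0],"turn":0},{"claw":-1,"travel":[0.015,0.3,0],"turn":0},{"claw":-1,"travel":[0.02,0.5,0],"turn":-0.01},{"claw":-1,"travel":[0.025,0.7,0],"turn":-0.01},{"claw":-1,"travel":[0.03,0.9,0],"turn":-0.01}]'
python3 -m inch '[{"claw":-1,"travel":[0.01,0.2,0],"turn":0},{"claw":-1,"travel":[0.015,0.4,0],"turn":-0.01},{"claw":-1,"travel":[0.02,0.6,0],"turn":-0.01},{"claw":-1,"travel":[0.025,0.8,0],"turn":-0.01},{"claw":-1,"travel":[0.025,0.95,0],"turn":-0.01}]'
python3 -m inch '[{"claw":-1,"travel":[0,0.12,0],"turn":0},{"claw":-1,"travel":[0,0.12,0],"turn":0},{"claw":-1,"travel":[0,0.12,-0.2],"turn":0},{"claw":-1,"travel":[0,0.12,-0.4],"turn":0},{"claw":-1,"travel":[0,0.12,-0.5],"turn":0}]'
python3 - <<'E'
from h import *
im=imaging.get_image("top")[:,:,::-1].copy()
im2=imaging.get_image("side")[:,:,::-1].copy()
cv2.imwrite("pics/t3.png",np.hstack([cv2.resize(im[130:280,190:420],(460,300)),cv2.resize(im2[120:320,180:360],(333,370))[:300]]))
E
```

```text
clock: 3.5
position: [0.5403, -0.0606, 0.2315]
ee_rot: [-0.001, 0.999, 0.037, -0.002]
contact_force: [1.1, 0.5, -2.6]
width: 0.0614
gripper_force: 45.3
clock: 4.0
position: [0.5452, 0.1301, 0.2315]
ee_rot: [-0.0, 1.0, 0.022, -0.002]
contact_force: [-0.4, -0.8, -3.3]
width: 0.0612
gripper_force: 45.3
clock: 4.5
position: [0.5431, 0.1505, 0.1288]
ee_rot: [0.001, 1.0, 0.021, -0.004]
contact_force: [0.5, -0.2, -4.0]
width: 0.0616
gripper_force: 45.2
```

View pics/t3.png

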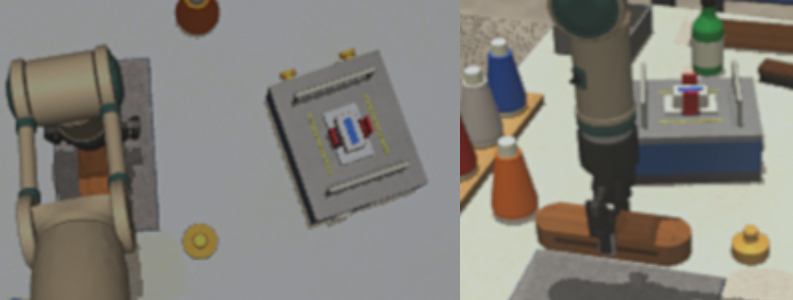

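The cassette with its red catches is now exposed (side view), the clapper is held level over the mat, and nothing else has moved. Lowering slowly now.

```bash
python3 -m inch '[{"claw":-1,"travel":[0,0,-0.15],"turn":0},{"claw":-1,"travel":[0,0,-0.3],"turn":0},{"claw":-1,"travel":[0,0,-0.4],"turn":0},{"claw":-1,"travel":[0,0,-0.45],"turn":0},{"claw":-1,"travel":[0,0,-0.45],"turn":0}]'
python3 -m inch '[{"claw":-1,"travel":[0,0,-0.01],"turn":0},{"claw":-1,"travel":[0,0,-0.02],"turn":0},{"claw":-1,"travel":[0,0,-0.03],"turn":0},{"claw":-1,"travel":[0,0,-0.03],"turn":0}]'
```

```text
clock: 5.1
position: [0.5462, 0.1512, 0.0428]
ee_rot: [0.0, 1.0, 0.021, -0.001]
contact_force: [-0.2, -0.8, -3.0]
width: 0.0614
gripper_force: 45.2
clock: 5.5
position: [0.5466, 0.1517, 0.0377]
ee_rot: [0.0, 1.0, 0.021, 0.0]
contact_force: [-0.3, 0.3, -3.2]
width: 0.0613
gripper_force: 45.3
```

```bash
python3 -m inch '[{"claw":-1,"travel":[0,0,-0.01],"turn":0},{"claw":-1,"travel":[0,0,-0.02],"turn":0},{"claw":-1,"travel":[0,0,-0.03],"turn":0},{"claw":-1,"travel":[0,0,-0.03],"turn":0}]'
python3 -m inch '[{"claw":-1,"travel":[0,0,-0.005],"turn":0},{"claw":-1,"travel":[0,0,-0.01],"turn":0},{"claw":-1,"travel":[0,0,-0.01],"turn":0}]'
```

```text
clock: 5.9
position: [0.5462, 0.1516, 0.0309]
ee_rot: [0.0, 1.0, 0.021, -0.0]
contact_force: [-0.2, 0.5, -3.1]
width: 0.0616
gripper_force: 45.3
clock: 6.2
position: [0.5466, 0.1517, 0.03]
ee_rot: [0.0, 1.0, 0.021, 0.0]
contact_force: [-1.6, 0.1, 3.1]
width: 0.0612
gripper_force: 46.0
```

```bash
python3 -m inch '[{"claw":0.4,"travel":[0,0,0],"turn":0},{"claw":1,"travel":[0,0,0],"turn":0},{"claw":1,"travel":[0,0,0],"turn":0},{"claw":1,"travel":[0,0,0],"turn":0}]'
python3 -m inch '[{"claw":1,"travel":[0,0,0.1],"turn":0},{"claw":1,"travel":[0,0,0.3],"turn":0},{"claw":1,"travel":[0,0,0.5],"turn":0},{"claw":1,"travel":[0,0,0.7],"turn":0},{"claw":1,"travel":[0,0,0.9],"turn":0}]'
python3 -m inch '[{"claw":1,"travel":[0,-0.2,0.2],"turn":0},{"claw":1,"travel":[0,-0.4,0.4],"turn":0.02},{"claw":1,"travel":[0,-0.6,0.4],"turn":0.04},{"claw":1,"travel":[0,-0.8,0.4],"turn":0.06},{"claw":1,"travel":[0,-0.8,0.4],"turn":0.08}]'
python3 - <<'E'
from h import *
K,T=cam("top");im=imaging.get_image("top")[:,:,::-1].copy();cv2.imwrite("pics/t4.png",im)
hs=cv2.cvtColor(im,cv2.COLOR_BGR2HSV)
red=(((hs[...,0]<6)|(hs[...,0]>172))&(hs[...,1]>120)).astype(np.uint8)
red[:140]=0;red[250:]=0;red[:,:315]=0;red[:,410:]=0
n,l,st,c=cv2.connectedComponentsWithStats(red)
for i in range(1,n): print(st[i],c[i],px2w(K,T,c[i],0.134))
cv2.imwrite("pics/t4c.png",cv2.resize(im[130:270,190:420],None,fx=3.4,fy=3.4,interpolation=cv2.INTER_CUBIC))
print(get_state()["position"])
E
```

```text
clock: 6.6
position: [0.5468, 0.1517, 0.0293]
ee_rot: [-0.0, 1.0, 0.021, 0.0]
contact_force: [-0.4, 0.5, -0.5]
width: 0.0854
gripper_force: 0.0
clock: 7.1
position: [0.5464, 0.1517, 0.2109]
ee_rot: [0.0, 1.0, 0.021, 0.0]
contact_force: [0.5, -0.4, -0.1]
width: 0.0857
gripper_force: 0.0
clock: 7.6
position: [0.5469, -0.0132, 0.2899]
ee_rot: [0.002, 0.989, 0.145, 0.001]
contact_force: [0.0, 1.0, 0.5]
width: 0.0858
gripper_force: 0.0
[370 188   7  10  39] [372.9231 192.6667] [[ 0.5515 -0.249   0.134 ]]
[355 194   4   9  24] [356.625  198.1667] [[ 0.5359 -0.2     0.134 ]]
[ 0.5466 -0.0109  0.2895]
```

View pics/t4c.png

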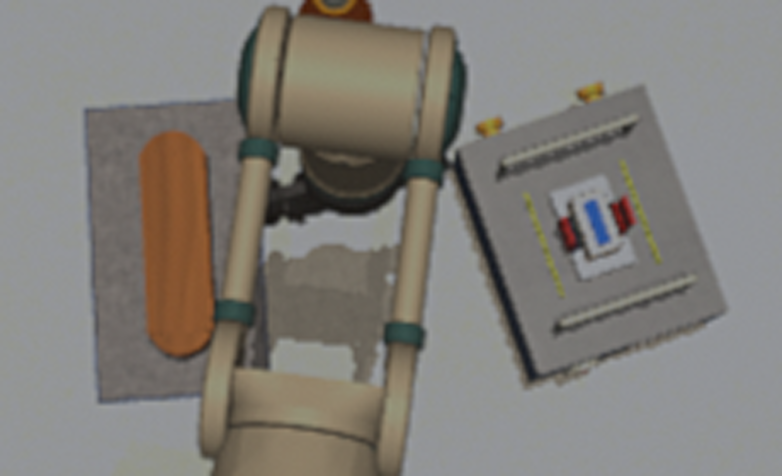

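Clapper rests flat and fully on the mat, around (178,243) in the crop. The catches give a cassette centre near (0.543, -0.224), so I'm moving in for a wrist close-up.

```bash
python3 -m inch '[{"claw":1,"travel":[-0.05,-0.25,0],"turn":0.01},{"claw":1,"travel":[-0.1,-0.5,0],"turn":0.015},{"claw":1,"travel":[-0.2,-0.75,0],"turn":0.015},{"claw":1,"travel":[-0.2,-1,0],"turn":0.015},{"claw":1,"travel":[-0.2,-1,0],"turn":0.015}]'
python3 -m inch '[{"claw":1,"travel":[0,-0.1,0],"turn":0},{"claw":1,"travel":[0,-0.1,0],"turn":0},{"claw":1,"travel":[0,-0.1,0],"turn":0},{"claw":1,"travel":[0,-0.1,0],"turn":0}]'
python3 - <<'E'
from h import *
s=get_state();im=imaging.get_image("wrist")[:,:,::-1].copy();cv2.imwrite("pics/w5.png",im);K,T=cam("wrist",s)
print(s["position"],s["ee_rot"])
hs=cv2.cvtColor(im,cv2.COLOR_BGR2HSV)
red=(((hs[...,0]<6)|(hs[...,0]>172))&(hs[...,1]>120)&(hs[...,2]>40)).astype(np.uint8)
n,l,st,c=cv2.connectedComponentsWithStats(red)
for i in range(1,n):
    if st[i][4]>30: print(st[i],c[i],px2w(K,T,c[i],0.134))
E
```

```text
clock: 8.15
position: [0.5062, -0.2131, 0.2889]
ee_rot: [0.002, 0.986, 0.167, -0.0]
contact_force: [-0.5, 0.3, -0.3]
width: 0.0854
gripper_force: 0.0
clock: 8.55
position: [0.5066, -0.2268, 0.2892]
ee_rot: [-0.0, 0.985, 0.17, -0.0]
contact_force: [-0.1, 0.4, 0.9]
width: 0.0854
gripper_force: 0.0
[ 0.5066 -0.2268  0.2892] [-0.0005  0.9854  0.17   -0.    ]
[263 128  13  38 391] [268.8721 145.9616] [[ 0.5419 -0.2021  0.134 ]]
[320 130  19  38 406] [329.4704 147.4187] [[ 0.5573 -0.249   0.134 ]]
```

View pics/w5.png

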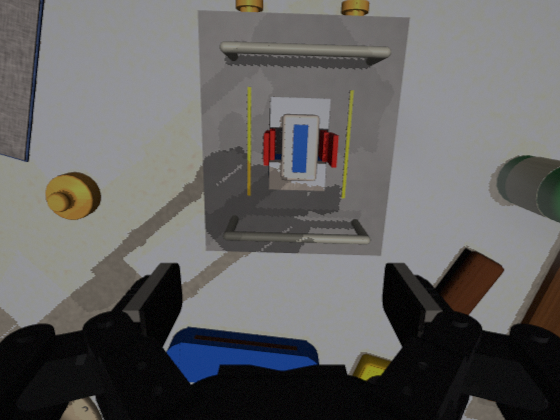

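Wrist view: dock corners near (199,12), (409,18), (381,255), (206,250). The head's label is at (300,147), with red pads at x≈265 and x≈334. Computing the centre and yaw from all of these.

Run:
```python
from h import *
im=cv2.imread("pics/w5.png")
s=get_state();K,T=cam("wrist",s)
d=px2w(K,T,[(199,12),(409,18),(381,255),(206,250)],0.09)[:,:2]
print("dock",d.mean(0),np.linalg.norm(np.roll(d,-1,0)-d,axis=1),[np.degrees(np.arctan2(*(a-b)[::-1])) for a,b in((d[0],d[3]),(d[1],d[2]),(d[0],d[1]),(d[3],d[2]))])
hs=cv2.cvtColor(im,cv2.COLOR_BGR2HSV)
b=cv2.inRange(hs,(100,130,60),(130,255,255));b[:100]=0;b[200:]=0;b[:,:270]=0;b[:,330:]=0
c=max(cv2.findContours(b,0,2)[0],key=cv2.contourArea);print("label",cv2.minAreaRect(px2w(K,T,c[:,0],.122)[:,:2].astype(np.float32)))
t=s["ee_rot"];print("tool yaw",2*np.degrees(np.arctan2(t[2],t[1])))
# model check for candidate centre/yaw: pad outer top edge points
```

```text
dock [ 0.5471 -0.2281] [0.1789 0.2195 0.1804 0.2187] [np.float64(17.61325438804482), np.float64(18.01713251543578), np.float64(108.13434621142311), np.float64(107.8558498497873)]
label ((0.547352135181427, -0.22741994261741638), (0.039174363017082214, 0.011422510258853436), 17.451845169067383)
tool yaw 19.594594282273558
```

Dock size checks out (179×219 mm). Its centre is (0.547, -0.228) and its yaw is 17.9°, and the label agrees. Descending in two stages.

```bash
python3 -m inch '[{"claw":1,"travel":[0.2,-0.005,0],"turn":-0.01},{"claw":1,"travel":[0.2,-0.005,-0.1],"turn":-0.01},{"claw":1,"travel":[0.2,-0.005,-0.3],"turn":-0.01},{"claw":1,"travel":[0.2,-0.005,-0.5],"turn":-0.01},{"claw":1,"travel":[0.2,-0.005,-0.5],"turn":-0.01}]' 40
python3 -m inch '[{"claw":1,"travel":[0,0,0],"turn":0},{"claw":1,"travel":[0,0,0],"turn":0}]'
```

```text
clock: 9.1
position: [0.5431, -0.2261, 0.184]
ee_rot: [-0.004, 0.988, 0.155, -0.005]
contact_force: [-0.2, 0.1, -0.7]
width: 0.0852
gripper_force: 0.0
clock: 9.3
position: [0.548, -0.2297, 0.1919]
ee_rot: [0.001, 0.988, 0.154, 0.002]
contact_force: [0.2, -0.8, 0.8]
width: 0.0855
gripper_force: 0.0
```

```bash
python3 -m inch '[{"claw":1,"travel":[-0.005,0.008,-0.1],"turn":0},{"claw":1,"travel":[-0.005,0.008,-0.2],"turn":0},{"claw":1,"travel":[-0.005,0.008,-0.3],"turn":0},{"claw":1,"travel":[-0.005,0.008,-0.365],"turn":0},{"claw":1,"travel":[-0.005,0.008,-0.365],"turn":0}]'
python3 -m inch '[{"claw":1,"travel":[0,0,0],"turn":0},{"claw":1,"travel":[0,0,0],"turn":0}]'
python3 - <<'E'
from h import *
im=imaging.get_image("wrist")[:,:,::-1].copy();im2=imaging.get_image("side")[:,:,::-1].copy()
cv2.imwrite("pics/w6.png",np.hstack([im[150:400,60:500],cv2.resize(im2[120:220,250:374],(310,250))]))
E
```

```text
clock: 9.8
position: [0.5454, -0.2277, 0.1163]
ee_rot: [-0.0, 0.988, 0.154, -0.0]
contact_force: [-0.1, 0.3, -0.8]
width: 0.0855
gripper_force: 0.0
clock: 10.0
position: [0.5465, -0.2283, 0.1179]
ee_rot: [0.001, 0.988, 0.154, 0.001]
contact_force: [0.6, -0.7, 0.5]
width: 0.085
gripper_force: 0.0
```

View pics/w6.png

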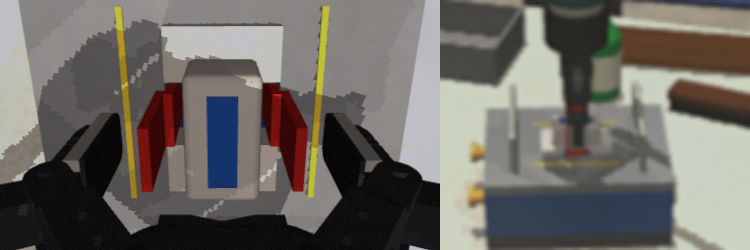

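The fingers straddle both red catches evenly: crop pads at x≈145 and x≈300, fingers at x≈118 and x≈328. Pinching.

```bash
python3 -m inch '[{"claw":0.4,"travel":[0,0,0],"turn":0},{"claw":-1,"travel":[0,0,0],"turn":0},{"claw":-1,"travel":[0,0,0],"turn":0},{"claw":-1,"travel":[0,0,0],"turn":0},{"claw":-1,"travel":[0,0,0],"turn":0}]' 40
python3 -m inch '[{"claw":-1,"travel":[0,0,0],"turn":0},{"claw":-1,"travel":[0,0,0],"turn":0},{"claw":-1,"travel":[0,0,0],"turn":0}]'
```

```text
clock: 10.6
position: [0.546, -0.2282, 0.1181]
ee_rot: [0.001, 0.988, 0.154, 0.001]
contact_force: [-1.8, -0.1, 8.1]
width: 0.0462
gripper_force: 42.4
clock: 10.9
position: [0.546, -0.2282, 0.118]
ee_rot: [0.001, 0.988, 0.154, 0.001]
contact_force: [-1.9, 0.1, 7.8]
width: 0.0458
gripper_force: 42.4
```

Width is about 46 mm, so both catches are fully in. Lifting straight up.

```bash
python3 -m inch '[{"claw":-1,"travel":[0,0,0.02],"turn":0},{"claw":-1,"travel":[0,0,0.04],"turn":0},{"claw":-1,"travel":[0,0,0.06],"turn":0},{"claw":-1,"travel":[0,0,0.06],"turn":0}]'
python3 -m inch '[{"claw":-1,"travel":[0,0,0.05],"turn":0},{"claw":-1,"travel":[0,0,0.1],"turn":0},{"claw":-1,"travel":[0,0,0.15],"turn":0},{"claw":-1,"travel":[0,0,0.2],"turn":0},{"claw":-1,"travel":[0,0,0.2],"turn":0}]'
```

```text
clock: 11.3
position: [0.5456, -0.2277, 0.1286]
ee_rot: [0.0, 0.988, 0.154, 0.0]
contact_force: [-0.1, 0.3, -3.3]
width: 0.0453
gripper_force: 42.0
clock: 11.8
position: [0.5465, -0.2282, 0.1706]
ee_rot: [0.001, 0.988, 0.154, 0.002]
contact_force: [0.2, 0.0, -2.6]
width: 0.0457
gripper_force: 43.0
```

Force equals the cassette's weight, so it has come free. Continuing up.

```bash
python3 -m inch '[{"claw":-1,"travel":[0,0,0.1],"turn":0},{"claw":-1,"travel":[0,0,0.2],"turn":0},{"claw":-1,"travel":[0,0,0.3],"turn":0},{"claw":-1,"travel":[0,0,0.4],"turn":0},{"claw":-1,"travel":[0,0,0.5],"turn":0}]'
python3 -m inch '[{"claw":-1,"travel":[0,0,0.05],"turn":0},{"claw":-1,"travel":[0,0,0.05],"turn":0},{"claw":-1,"travel":[0,0,0.05],"turn":0},{"claw":-1,"travel":[0,0,0.05],"turn":0},{"claw":-1,"travel":[0,0,0.05],"turn":0}]'
python3 - <<'E'
from h import *
im=imaging.get_image("top")[:,:,::-1].copy();im2=imaging.get_image("side")[:,:,::-1].copy()
cv2.imwrite("pics/f.png",np.hstack([cv2.resize(im[130:320,170:470],(450,285)),cv2.resize(im2[60:345,180:430],(350,399))[:285]]))
E
```

```text
clock: 12.3
position: [0.5451, -0.2275, 0.2689]
ee_rot: [-0.0, 0.988, 0.154, -0.0]
contact_force: [-0.3, -0.9, -2.2]
width: 0.0455
gripper_force: 43.0
clock: 12.8
position: [0.545, -0.2275, 0.2771]
ee_rot: [-0.001, 0.988, 0.154, -0.001]
contact_force: [-0.7, -0.2, -1.8]
width: 0.0459
gripper_force: 43.1
```

View pics/f.png

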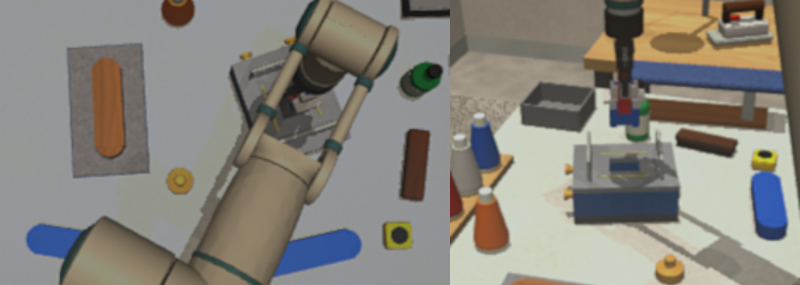

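The cassette hangs upright in the gripper, clear of the empty bay and about 16 cm up. The clapper lies on the mat and the bystanders haven't moved.

```bash
python3 -c "
from rig import ticket
print(ticket.sign_off())"
```

```text
the job is handed in; nothing more can be done
None
```

The clapper is lying flat on the felt mat, and the cassette is out of its dock, held upright by its pinched catches about 16 cm above its seat; the job was handed in at about 13 s and returned no verdict.

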